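# Clamp a hex specimen in the hardness tester's vice and arm the tester

### The job

Stand the hexagonal aluminium bar on the bed of the blue vice on the tester's stage, midway along the jaws and turned so that two of its flats face them; lower it in rather than dropping it, then swing the clamp lever fully home so that the bar is held. With the bar clamped, lift the red switch guard on the console right up, flip the toggle beneath it over to its armed side (towards the guard's hinge and the green dot), and close the guard fully again. Leave the brass bar, the steel bar and the round test block where they are.

Things in the scene. Friction and masses are not known exactly. Their poses are not given: they have to be found in the camera images.
- hex_bar: pale silver aluminium hexagonal bar, upright on the black mat at one of three places, any yaw: 46 mm across flats, 53 mm across corners, 100 mm tall, 0.37 to 0.62 kg. Origin: centre of its underside; z up along the bar. The normals of its six flats lie at 0, 60, 120, ... degrees from its own x axis, about z.
- round_bar: bystander: brass round bar, 44 mm diameter, 75 mm tall, upright on the mat; origin at the centre of its underside. The three bars stand at least 94 mm apart, centre to centre.
- square_bar: bystander: steel square bar, 40 x 40 mm, 65 mm tall, upright on the mat; origin at the centre of its underside.
- test_block: bystander: steel hardness test block, a disc of 64 mm diameter, 16 mm thick, lying on the bench; origin at the centre of its underside.
- vice: fixed blue cam-lever vice on the tester's stage. Origin: on its underside (55 mm over the bench) below the middle of the open gap; jaws close along its y, run along its x, z up. Bed 35 mm above the origin. Fixed jaw face at y = +25.5 mm, moving one at -25.5 mm: the 51 mm gap takes the bar only with flats facing the jaws. Jaw faces: 90 mm long, tops 35 mm above the bed.
- jaw: moving jaw plate on the vice's -y side, driven in +y by the lever through a stiff spring; origin at the vice's origin when the lever is at 0 (it starts up to 0.6 mm further in), axes as the vice's. It pushes the bar to the fixed jaw, then squeezes it with about 40 N when the lever is home.
- clamp_lever (a joint): angle of the clamp lever, a flat steel arm turning level about an upright pivot: 0 = open (arm along the vice's -x), 1.5 rad = home at its stop (arm about along -y), anticlockwise seen from above. Starts at 0 to 0.1. Stays where it is left; needs about 4 to 7 N at the handle.
- lever_knob (a point): centre of the top of the lever's upright black handle, a cylinder of 24 mm diameter, 90 mm from the pivot, standing free for 49 mm above the arm; the point is 120 mm above the vice's origin.
- lever_pivot (a point): the lever's upright pivot axis, 125 mm from the vice's origin along its -y axis, at the height of the arm.
- console: fixed grey control console, 150 x 240 mm, 62 mm high, with a navy top; origin at the centre of its underside, x away from the robot side, z up. The guarded toggle is at x = 0, y = +45 mm; a red mushroom stop button (top 91 mm high) is at x = 0, y = -75 mm.
- guard (a joint): angle of the red see-through guard: 0 = closed, grows as its front (console -x end) is lifted, stop at 1.75 rad; stays where it is left (about 1 N moves it). A box open below, 73 mm long (x), 44 mm wide (y), hinged along y at its console +x end; closed, underside 72 mm and flat top 115 mm over the bench. Its two sides are free to be pinched from above.
- guard_hinge (a point): middle of the guard's hinge axis, fixed to the console at x = 36, y = 45, z = 76 mm of the console; the axis runs along the console's y.
- guard_front (a point): middle of the guard's front wall, 73 mm from the hinge, 16 mm above hinge height when closed; moves with the guard.
- toggle (a joint): angle of the toggle under the guard: 0 = safe, leaning 0.4 rad towards the console's -x (the robot side); 0.8 rad = armed, leaning 0.4 rad to +x, towards the guard's hinge and the green dot. Stays where it is left; takes about 2 N at its tip.
- toggle_tip (a point): centre of the 13 mm ball at the toggle's tip, 36 mm from its pivot; the pivot is at x = 0, y = 45, z = 72 mm of the console, so the tip stands 105 mm over the bench when leaning, 108 mm when upright.
Mind the look-alikes: they are no part of the job. Several things look just like the hex_bar: the one meant starts nearest to the robot's base.

How it is judged:
By the outcome, as a careful person would: the job done as asked, in the order asked, and still so for the second after the job is handed in, with the robot touching nothing.
It also fails if it takes over 70 s, if anything falls off the work surface, if the arm or the gripper's body presses on something with over 40 N, if the wrist force passes 120 N, or if a joint passes its speed limit or range.

### The arm

A 7-joint arm with a two-finger parallel gripper is mounted at the origin on the work surface. World frame = base frame: x ahead of the robot, y to its left, z up, the work surface at z = 0. Lengths are in m, angles in rad, forces in N, time in s.
With the tool pointing down it reaches from about 0.4 to 0.85 m from the base axis. Payload 4.4 kg.
Tool frame: the origin (TCP) lies midway between the tips of the shut fingers; the grasp point (between the pads) lies 19 mm behind it (arm.grip_depth is the distance from the TCP to the grasp point, in m); z points along the fingers, y is the line along which they close (so a half turn about z gives the same grasp; the last joint's range is limited). The gripper opens to 94 mm and grips with 3 to 60 N. Pads are 16 mm wide; open, the fingers measure 119 mm over their backs; the gripper's body (75 mm by 177 mm) begins 78 mm behind the grasp point.
Start: joints at [-1.194, 0.628, 0.038, 1.517, -0.027, 0.996, -0.02], TCP at [0.278, 0.587, 0.205] pointing down, gripper open.
Joint ranges: [-3.06, 3.06], [-0.37, 2.12], [-1.25, 1.32], [0.18, 2.47], [-1.1, 4.24], [0.23, 1.98], [-2.94, 2.94]. Speed limits (rad/s): [2.57, 2.57, 3.14, 3.14, 3.14, 3.14, 3.14].

### API

Orientations are given as a rotation vector (axis times angle).
In Python, from cell import arm, optics gives the robot as it stands. Calls block until the motion is done:
- arm.goto(position, orientation): joint-space move of the TCP to a pose.
- arm.move_straight(position, rot=None, feed=0.15): straight line of the TCP; rot=None keeps the orientation; feed is the mean speed in m/s.
- arm.move_joints(angles): joint-space move.
- arm.move_gripper(opening, grasp_force=None): opening from 0.0 (shut) to 1.0 (fully open); grasp_force is the grip in N (None keeps the last); returns when the fingers have stopped.
- arm.hold(seconds).
- arm.solve_ik(position, orientation): joint angles nearest the present ones, or None.
- optics.snapshot(name): name is "scene" or "top"; returns a dict with "image" (420x560x3 uint8, red, green, blue), "fx", "fy", "cx", "cy" (pixels), "R" (3x3) and "t" (3): a world point X has camera coordinates R X + t. Camera axes: x right, y down, z forward; pixel columns grow to the right and rows downward; lengths in m; the calibration is good to about 2 mm. A picture is of the moment at which its call begins. There is no depth.
A pose or a line that the arm cannot do raises arm.Unreachable and nothing moves.
- arm.hand_in(): hands the job in; it is judged then, once.
Readings, each from a call of its own:
- arm.get_time_s(): time.
- arm.get_qpos(): joint angles.
- arm.get_qvel(): joint speeds.
- arm.get_tau(): joint torques, N m.
- arm.get_tcp_pos(): TCP position.
- arm.get_tcp_rot(): TCP orientation.
- arm.get_contact_force(): force on the tool from outside, world axes, zero at the start.
- arm.get_torque(): the same for the moment, N m.
- arm.get_gripper_width(): opening from 0.0 (shut) to 1.0 (fully open).
- arm.get_finger_force(): force on a finger pad.
Only numpy, scipy, OpenCV 4.12 (cv2) and the standard library are available. Lean on these libraries where they do the work, as an engineer would, in place of code of your own. Each camera call takes 0.05 s, during which the arm holds its last target. There are 200 camera calls.

## Working session

There is one attempt and no reset: what is moved stays moved. The work goes in short steps, each a Python script; the robot and the scene stay as the last script left them, time stands still between calls to the robot, and variables do not carry over. Pictures are saved under pics/ and viewed, at most 10 in all, crops included, and the job is handed in when it is done.

```bash
ls; mkdir -p pics; python3 - <<'E'
from cell import arm,optics
import cv2,numpy as np,pickle
for n in("scene","top"):
    s=optics.snapshot(n);pickle.dump(s,open(f"pics/{n}0.pkl","wb"))
    cv2.imwrite(f"pics/{n}0.png",cv2.resize(s["image"][:,:,::-1],(800,600),interpolation=cv2.INTER_CUBIC))
    print(n,s["fx"],s["cx"],s["cy"],-s["R"].T@s["t"]);print(s["R"])
print(arm.get_time_s(),arm.get_tcp_rot(),arm.grip_depth)
E
```

```text
pics
scene 437.10448155849247 284.37056135710424 213.63579779626565 [1.04086638 0.70132881 1.19644898]
[[-0.80599526  0.59185504 -0.00890261]
 [ 0.47796729  0.64188227 -0.59961189]
 [-0.3491689  -0.4875395  -0.80024141]]
top 420.06983133239277 275.34601430067363 208.75850773025874 [0.48710825 0.0705517  1.17367792]
[[ 6.12404416e-04 -9.99997956e-01  1.92703938e-03]
 [-9.95591662e-01 -7.90443915e-04 -9.37902829e-02]
 [ 9.37916143e-02 -1.86110675e-03 -9.95590111e-01]]
0.1 [-6.89725518e-01 -3.06458420e+00  2.54299506e-03] 0.0188
```

View pics/top0.png

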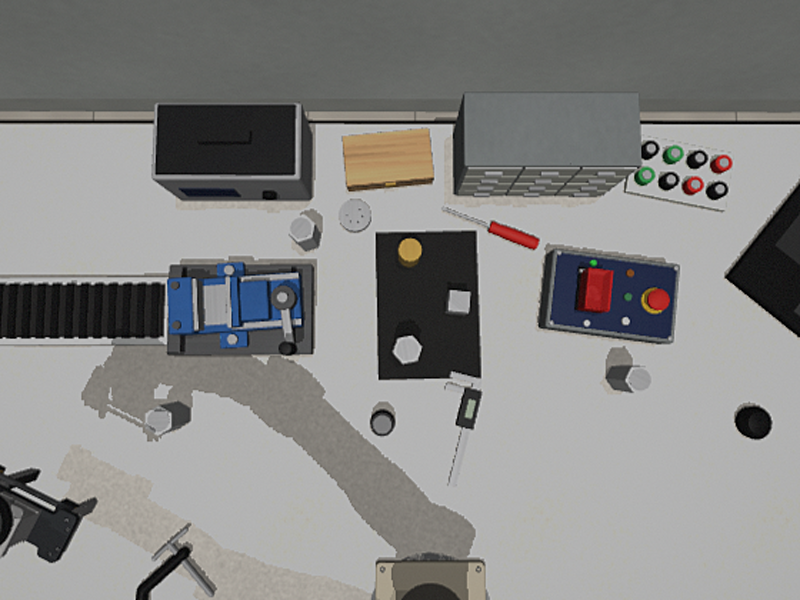

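View pics/scene0.png

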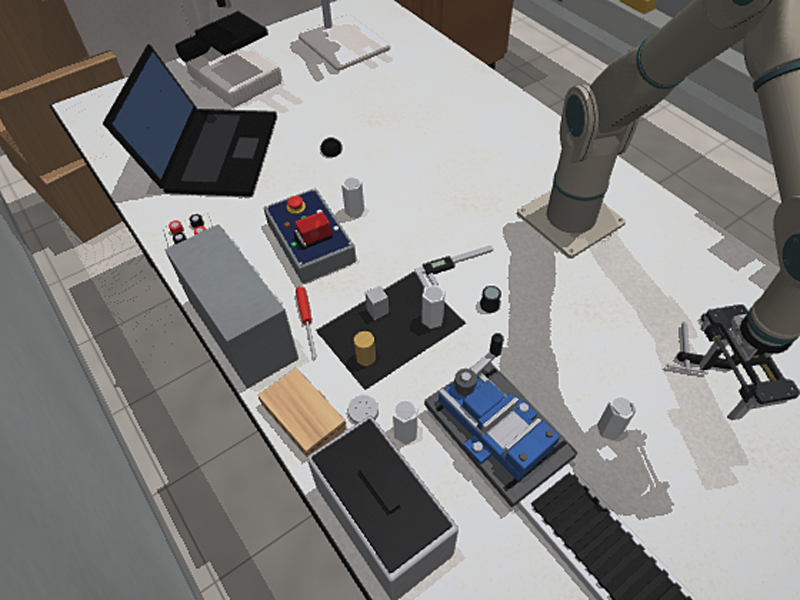

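The top view (800x600 px) shows hexagonal bars at (406,349) on the mat, (158,420) by the conveyor, (305,232) behind the vice and (630,378) below the console. Only the one at (406,349) stands on the black mat, and it is nearest the base at about (430,590), so it fits. The vice gap is at (213,303), the lever pivot at (284,297), the knob at (288,348), the guard at (596,290) and the stop button at (656,299). Next I'll confirm with one enlarged crop.

```bash
cat > h.py <<'E'
import numpy as np,cv2,pickle
from scipy.spatial.transform import Rotation as Ro
def unproj(s,u,v,z):
    d=s["R"].T@np.array([(u-s["cx"])/s["fx"],(v-s["cy"])/s["fy"],1.]);c=-s["R"].T@s["t"]
    return c+d*(z-c[2])/d[2]
def proj(s,X):
    p=np.asarray(X)@s["R"].T+s["t"];return np.c_[s["fx"]*p[...,0]/p[...,2]+s["cx"],s["fy"]*p[...,1]/p[...,2]+s["cy"]]
E
python3 - <<'E'
from h import *
s=pickle.load(open("pics/top0.pkl","rb"));im=s["image"][:,:,::-1]
def c(x0,y0,w,h,W,H): return cv2.resize(im[y0:y0+h,x0:x0+w],(W,H),interpolation=cv2.INTER_CUBIC)
a=c(110,175,120,80,480,320);b=c(255,220,64,64,320,320);d=c(370,165,120,80,480,320)
o=np.zeros((600,800,3),np.uint8);o[:300,:450]=cv2.resize(a,(450,300));o[:300,480:780]=cv2.resize(b,(300,300));o[300:,:450]=cv2.resize(d,(450,300))
cv2.imwrite("pics/crop1.png",o)
k=0.7
for n,(u,v,z) in dict(hex=(406,349,.1),h2=(158,420,.1),h3=(305,232,.1),h4=(636,378,.1),knob=(288,348,.175),pivot=(284,297,.14),gap=(213,303,.09),stop=(656,299,.091)).items(): 
    p=unproj(s,u*k,v*k,z);print(n,p.round(3),np.hypot(*p[:2]).round(3))
g=im[220:284,255:319];m=((g.min(2)>170)*255).astype(np.uint8)
ct=max(cv2.findContours(m,0,2)[0],key=cv2.contourArea)
w=np.array([unproj(s,q[0][0]+255,q[0][1]+220,.1)[:2] for q in ct]);print(len(ct),w.min(0),w.max(0),cv2.contourArea(w.astype(np.float32)))
E
```

```text
hex [0.497 0.046 0.1  ] 0.499
h2 [0.372 0.483 0.1  ] 0.61
h3 [0.709 0.229 0.1  ] 0.745
h4 [ 0.446 -0.363  0.1  ] 0.575
knob [0.498 0.243 0.175] 0.554
pivot [0.586 0.258 0.14 ] 0.641
gap [0.58  0.395 0.09 ] 0.702
stop [ 0.588 -0.408  0.091] 0.716
38 [ 0.3999261  -0.03970471] [0.55931797 0.12062453] 0.008911462592536723
```

View pics/crop1.png

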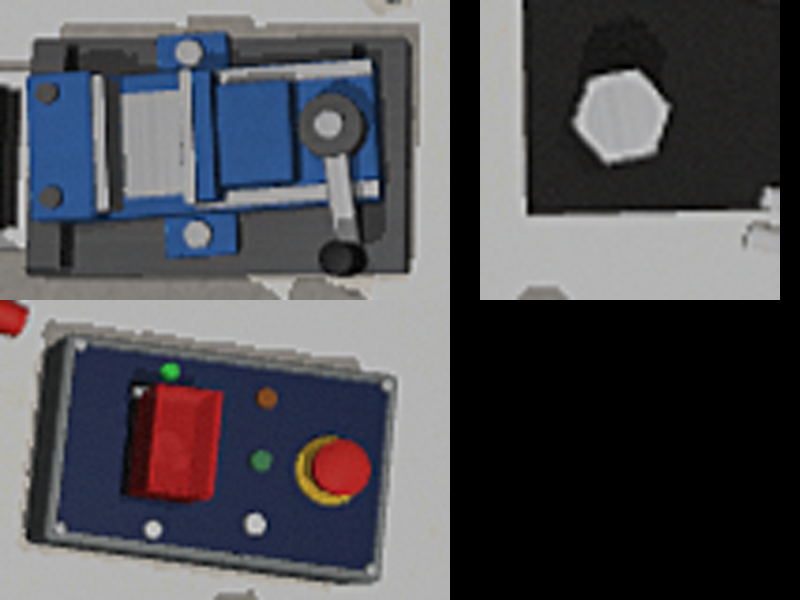

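The crop confirms it: a pale six-sided top on the black mat at crop (622,116), the only hexagon on the mat and nearest the base at 0.50 m. Next I'll fit the poses of the bar, the vice and the console.

```bash
python3 - <<'E'
from h import *
from scipy.optimize import least_squares
s=pickle.load(open("pics/top0.pkl","rb"));im=s["image"][:,:,::-1]
# hex: threshold inside the mat window
x0,y0,z0=266,225,.101
g=im[225:266,x0:310].min(2); m=((g>120)*255).astype(np.uint8)
n,l,st,ce=cv2.connectedComponentsWithStats(m); k=l[int(116/4.6875+220-y0),int(142/4.6875+255-x0)]
print("area px",st[k]); ct=cv2.findContours((l==k).astype(np.uint8),0,1)[0][0][:,0]
w=np.array([unproj(s,u+x0,v+y0,z0)[:2] for u,v in np.argwhere((l==k)[:, :])[:,::-1]]);c=w.mean(0)
d=np.array([unproj(s,u+x0,v+y0,z0)[:2] for u,v in ct])
def f(p):
    a=p[2]+np.arange(6)*np.pi/3; return ((d-p[:2])@np.array([np.cos(a),np.sin(a)])).max(1)-p[3]
best=min((least_squares(f,[*c,y,.022]) for y in np.radians([0,15,30,45])),key=lambda r:r.cost)
print("hex",c.round(4),best.x.round(4),np.degrees(best.x[2]),"rms",np.sqrt(2*best.cost/len(d)))
P=lambda x,y,z:unproj(s,110+(x+.5)/3.75-.5,175+(y+.5)/3.75-.5,z)[:2]
F=[P(104,75,.125),P(109,210,.125)];M=[P(180,70,.125),P(186,203,.125)]
print("F",F,"M",M,"len",np.linalg.norm(F[0]-F[1]),np.linalg.norm(M[0]-M[1]))
yaw=[np.degrees(np.arctan2(*(a[0]-a[1])[::-1])) for a in(F,M)];o=np.mean(F+M,0);print("vice",o,yaw,"sep",np.linalg.norm(np.mean(F,0)-np.mean(M,0)))
pv=P(328,124,.15);kn=P(342,255,.175);print("pivot",pv,np.linalg.norm(pv-o),"knob",kn,np.linalg.norm(kn-pv), "yaw by pivot",np.degrees(np.arctan2(*(o-pv)[::-1]))-90)
# console navy top
hsv=cv2.cvtColor(im,cv2.COLOR_BGR2HSV)[165:245,370:490]
m=cv2.inRange(hsv,(105,120,40),(130,255,130));m=cv2.morphologyEx(m,cv2.MORPH_CLOSE,np.ones((5,5)))
ct=max(cv2.findContours(m,0,1)[0],key=cv2.contourArea)[:,0]
w=np.array([unproj(s,u+370,v+165,.062)[:2] for u,v in ct],np.float32);r=cv2.minAreaRect(w*1000);print("console",r)
C=lambda x,y,z:unproj(s,370+(x+.5)/3.75-.5,165+(y-300+.5)/3.75-.5,z)[:2]
for n,p in dict(TL=(72,337),TR=(396,375),BR=(380,580),BL=(45,537)).items(): print(n,C(*p,.062))
print("stop",C(342,467,.091))
for n,p in dict(g_bl=(147,496),g_br=(214,502),g_tl=(158,385),g_tr=(222,391)).items(): print(n,C(*p,.115))
E
```

```text
area px [  9  10  20  20 287]
hex [0.4974 0.0446] [0.4975 0.0445 1.2445 0.022 ] 71.30343397631619 rms 0.0006723970732212224
F [array([0.62129164, 0.41547449]), array([0.53083999, 0.40931134])] M [array([0.62471401, 0.36464537]), array([0.53553044, 0.35825817])] len 0.09066137397088064 0.08941200338117969
vice [0.57809402 0.38692234] [np.float64(3.897966859367591), np.float64(4.0964504879869805)] sep 0.051102388605958414
pivot [0.58599597 0.26014052] 0.1270278322126799 knob [0.50044147 0.24516585] 0.08685512707453712 yaw by pivot 3.5664691104559267
console ((597.99267578125, -339.9564208984375), (221.93650817871094, 131.82940673828125), 82.4860610961914)
TL [ 0.6843013  -0.23563082]
TR [ 0.65708297 -0.46620036]
BR [ 0.51118588 -0.44848827]
BL [ 0.54132387 -0.21301771]
stop [ 0.58842356 -0.41202848]
g_bl [ 0.5664355  -0.26894248]
g_br [ 0.56241485 -0.31401248]
g_tl [ 0.64197803 -0.27861955]
g_tr [ 0.6379077  -0.32195112]
```

```bash
cat >> h.py <<'E'
H=np.array([.4975,.0445]);HY=np.radians(71.3)
V=np.array([.5781,.3869]);VY=np.radians(4.0)
C=np.array([.598,-.340]);CY=np.radians(-7.5)
def rot2(a): return np.array([[np.cos(a),-np.sin(a)],[np.sin(a),np.cos(a)]])
def down(phi):
    "tool pointing down, closing line at world angle phi"
    y=np.array([np.cos(phi),np.sin(phi),0]);z=np.array([0,0,-1.]);return Ro.from_matrix(np.c_[np.cross(y,z),y,z]).as_rotvec()
def inV(x,y,z): return np.r_[V+rot2(VY)@[x,y],z]
def inC(x,y,z): return np.r_[C+rot2(CY)@[x,y],z]
def save(optics,n,name):
    s=optics.snapshot(n);pickle.dump(s,open(f"pics/{name}.pkl","wb"));return s
E
python3 - <<'E'
from h import *
from cell import arm,optics
p=lambda *a:print(*a[:1],None if a[1] is None else np.round(a[1],2))
for k in(0,np.pi):
  p("hex",arm.solve_ik([*H,.056],down(HY+k)));p("hexB",arm.solve_ik([*H,.056],down(HY+np.pi/3+k)))
  p("vice",arm.solve_ik(inV(0,0,.30),down(VY+np.pi/2+k)))
  p("guard",arm.solve_ik(inC(-24,0,0)*0+inC(-.024,.045,.08),down(CY+np.pi/2+k)))
  p("lever0",arm.solve_ik(inV(-.09,-.125,.145),down(VY+np.pi/2+k)))
  p("lever1",arm.solve_ik(inV(0,-.215,.145),down(VY+np.pi+k)))
E
```

```text
hex [-0.14  0.65 -0.    2.06  0.01  0.43  1.09]
hexB [ 0.02  0.66 -0.25  2.06  0.34  0.46  1.81]
vice [-0.58  0.63 -0.09  1.24  0.06  1.28  0.97]
guard [ 0.45  0.77 -0.04  1.62  0.05  0.75  1.82]
lever0 [-0.46  0.58 -0.09  1.84  0.08  0.73  1.04]
lever1 [-0.02  0.7  -0.51  1.66  0.42  0.89  2.51]
hex [-0.52  0.74  0.57  2.07 -0.76  0.56 -1.28]
hexB [-0.42  0.7   0.41  2.07 -0.58  0.49 -0.42]
vice [-1.    0.73  0.76  1.25 -0.49  1.35 -1.76]
guard [ 0.06  0.87  0.66  1.64 -0.66  0.87 -0.71]
lever0 [-0.95  0.67  0.68  1.85 -0.56  0.82 -1.48]
lever1 [-0.5   0.67  0.28  1.68 -0.23  0.83 -0.05]
```

```bash
python3 - <<'E'
from h import *
from cell import arm,optics
a=arm.get_tcp_pos();arm.move_straight([a[0],a[1],.29],feed=.25)
arm.goto([*H,.24],down(HY))
arm.move_straight([*H,.057],feed=.15)
arm.move_gripper(0.0,35);print("w",arm.get_gripper_width()*94,arm.get_finger_force(),arm.get_tcp_pos())
f0=arm.get_contact_force();arm.move_straight([*H,.30],feed=.2);print(f0,arm.get_contact_force(),arm.get_gripper_width()*94)
arm.goto(inV(0,0,.30),down(VY+np.pi/2));arm.move_straight(inV(0,0,.215),feed=.1)
s=save(optics,"top","t1");r=save(optics,"scene","s1");print(arm.get_time_s(),arm.get_tcp_pos(),inV(0,0,.215))
t=s["image"][165:255,100:220,::-1];q=r["image"][250:370,280:420,::-1]
o=np.zeros((600,800,3),np.uint8);o[:300,:400]=cv2.resize(t,(400,300),interpolation=2);o[:,400:]=cv2.resize(q,(400,343),interpolation=2)[:600] if 0 else 0
o[:343,400:]=cv2.resize(q,(400,343),interpolation=2);cv2.imwrite("pics/c2.png",o)
E
```

```text
w 45.89178278118586 34.967200756073 [0.49750506 0.04449783 0.05698784]
[-0.6044207   0.91008701  1.12410385] [-0.30098238  0.02992209 -5.16386111] 45.35171912726129
8.6583 [0.57861691 0.38724077 0.21600469] [0.5781 0.3869 0.215 ]
```

View pics/c2.png

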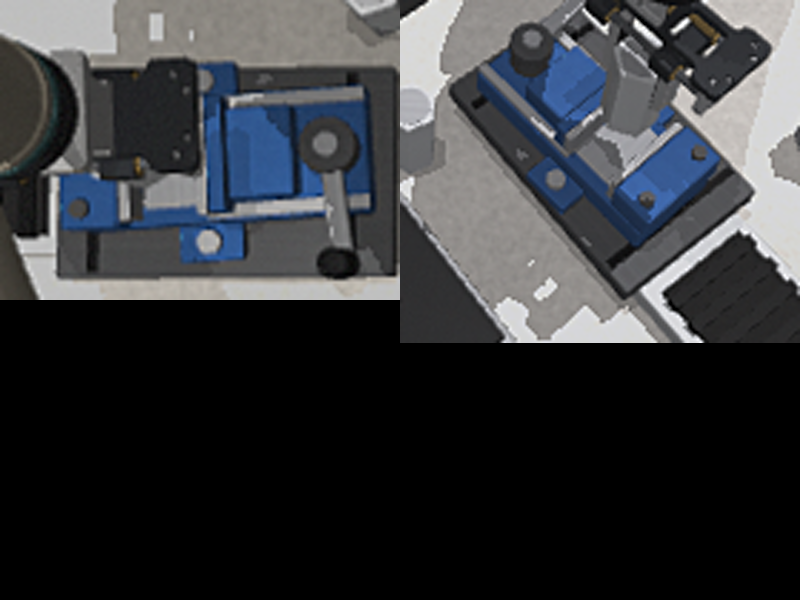

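The bar is held at 45.9 mm, flat to flat. In the scene view (right half) it hangs over the gap at about (640,90). Before lowering, I'll check the vice and console fit by overlaying the model on the first scene picture.

```bash
python3 - <<'E'
from h import *
s=pickle.load(open("pics/scene0.pkl","rb"));im=s["image"][:,:,::-1]
def crop(x0,y0,w,h,k,L):
    o=cv2.resize(im[y0:y0+h,x0:x0+w],None,fx=k,fy=k,interpolation=2).copy()
    for pts in L:
        q=((proj(s,np.array(pts))-[x0,y0]+.5)*k-.5);cv2.polylines(o,[(q*8).round().astype(int)],False,(0,255,0),1,16,3)
    return o
g=.0255;y=.045
A=crop(290,245,125,110,4,[[inV(-.045,g,.125),inV(.045,g,.125)],[inV(-.045,-g,.125),inV(.045,-g,.125)],[inV(0,-.125,.14),inV(0,-.125,.17)]])
B=crop(180,125,75,75,4,[[inC(*p,.062) for p in((-.075,-.12),(.075,-.12),(.075,.12),(-.075,.12),(-.075,-.12))],[inC(*p,.115) for p in((-.037,y-.022),(.036,y-.022),(.036,y+.022),(-.037,y+.022),(-.037,y-.022))],[inC(0,-.075,.062),inC(0,-.075,.091)]])
o=np.zeros((440,800,3),np.uint8);o[:,:500]=A;o[:300,500:]=B;cv2.imwrite("pics/ov.png",o)
E
```

```text
(no output)
```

View pics/ov.png

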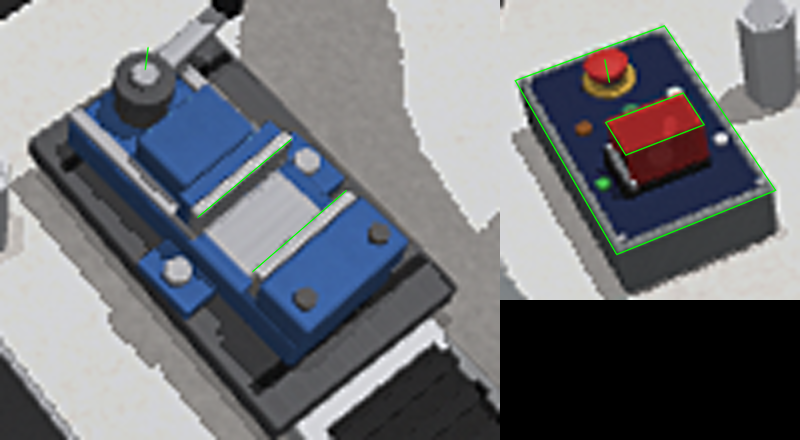

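The overlay matches in the scene camera to within about 1 mm: the jaw edges, the console rim, the guard top and the stop button all line up. I'll lower the bar while watching the force.

```bash
python3 - <<'E'
from h import *
from cell import arm,optics
f0=np.array(arm.get_contact_force());z=.215
for z in [.19,.18,.17,.16,.152,.150,.149,.148,.147,.146,.145,.144,.143]:
    arm.move_straight(inV(0,0,z),feed=.04);f=np.array(arm.get_contact_force())-f0
    if z<.185: print(z,f.round(1),arm.get_tcp_pos().round(4))
    if abs(f[2])>5 or np.hypot(*f[:2])>15: break
r=save(optics,"scene","s2");print(arm.get_time_s())
E
```

```text
0.18 [ 0.6 -0.1  0.2] [0.5779 0.3868 0.1795]
0.17 [-0.5 -0.9  0.4] [0.5779 0.3867 0.1695]
0.16 [-0.   0.  -0.8] [0.5778 0.3867 0.1595]
0.152 [0.  0.4 0.8] [0.5778 0.3867 0.1515]
0.15 [-0.3  0.1 -0.5] [0.5781 0.3869 0.1499]
0.149 [-0.9 -0.1 -0.7] [0.5781 0.3869 0.149 ]
0.148 [ 0.3 -0.4 -0.4] [0.578  0.3869 0.1479]
0.147 [-0.3 -0.3 -0.3] [0.578  0.3869 0.1469]
0.146 [ 0.5 -0.2  0.5] [0.578  0.3869 0.1459]
0.145 [ 0.5 -1.5 -0.4] [0.578  0.3869 0.1449]
0.144 [ 1.  -0.2  1. ] [0.5783 0.387  0.1441]
0.143 [-1.2 -0.4  8.3] [0.5783 0.387  0.1441]
13.0333
```

```bash
python3 - <<'E'
from h import *
from cell import arm,optics
arm.move_gripper(1.0);arm.move_straight(inV(0,0,.29),feed=.2)
K=lambda t,z:inV(-.09*np.cos(t),-.125-.09*np.sin(t),z)
R=lambda t:down(VY+np.pi/2+t)
arm.goto(K(.1,.28),R(.1));arm.move_straight(K(.1,.145),feed=.15)
arm.move_gripper(0.0,15);print("w",arm.get_gripper_width()*94,arm.get_time_s())
f0=np.array(arm.get_contact_force())
for t in [*np.linspace(.25,1.45,9),1.48,1.51,1.53]:
    arm.move_straight(K(t,.145),R(t),feed=.1);f=np.array(arm.get_contact_force())-f0;p=arm.get_tcp_pos()
    q=rot2(-VY)@(p[:2]-V)-[0,-.125];print(round(t,2),f.round(1),"ang",np.arctan2(-q[1],-q[0]).round(3),np.hypot(*q).round(4))
    if np.linalg.norm(f)>40:break
print(arm.get_gripper_width()*94)
arm.move_gripper(.6);arm.move_straight(K(t,.28),feed=.2)
arm.goto(inC(-.3,.1,.3),down(CY+np.pi/2))
s=save(optics,"top","t3");r=save(optics,"scene","s3");print(arm.get_time_s())
o=np.zeros((400,800,3),np.uint8);o[:300,:400]=cv2.resize(s["image"][165:255,100:220,::-1],(400,300),interpolation=2);o[:400,400:]=cv2.resize(r["image"][225:365,290:430,::-1],(400,400),interpolation=2);cv2.imwrite("pics/c3.png",o)
E
```

```text
w 23.652764318765595 17.6167
0.25 [ 1.4 -2.  -0.4] ang 0.258 0.0901
0.4 [ 1.8 -2.  -1.7] ang 0.407 0.09
0.55 [ 2.8 -2.2 -1.5] ang 0.553 0.0899
0.7 [ 1.9 -1.6 -1.5] ang 0.702 0.0898
0.85 [ 2.7 -1.5 -1.3] ang 0.85 0.0899
1.0 [ 2.  -0.9 -1.6] ang 0.998 0.0899
1.15 [-0.1 -0.6 -0.9] ang 1.144 0.0899
1.3 [-0.5 -0.2  0.4] ang 1.296 0.09
1.45 [-0.4 -0.9  0.8] ang 1.446 0.0901
1.48 [-4.8 -1.5  2.4] ang 1.467 0.0902
1.51 [-4.4 -1.4  3.5] ang 1.502 0.0902
1.53 [-5.3 -1.3  3.5] ang 1.516 0.0902
23.65706856523064
24.375
```

View pics/c3.png

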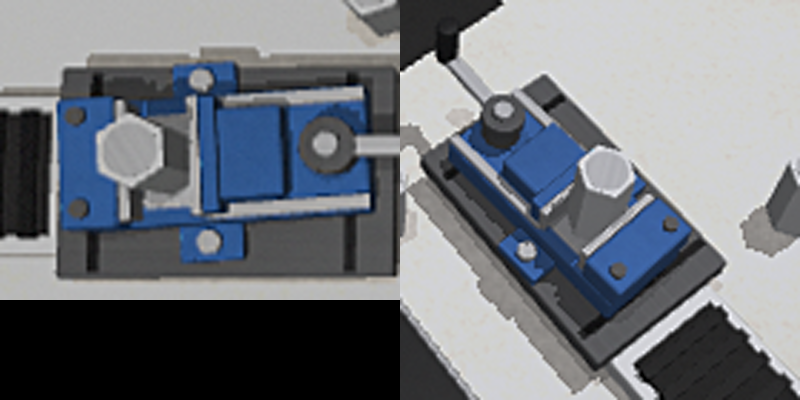

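The bar stands upright in the gap with flats to both jaws (top-view crop (130,150)), and the lever points along -y. The stop force was unclear, so I'll measure both numerically and press the lever again until the force rises.

```bash
python3 - <<'E'
from h import *
from cell import arm,optics
s=pickle.load(open("pics/t3.pkl","rb"));p=unproj(s,100+130/3.333,165+149/3.333,.19)[:2];print("bar in vice",rot2(-VY)@(p-V))
K=lambda t,z:inV(-.09*np.cos(t),-.125-.09*np.sin(t),z)
R=lambda t:down(VY+np.pi/2+t)
arm.goto(K(1.49,.28),R(1.49));arm.move_straight(K(1.49,.145),feed=.15)
f0=np.array(arm.get_contact_force())
arm.move_gripper(0.0,50)
for t in np.arange(1.49,1.66,.02):
    arm.move_straight(K(t,.145),R(t),feed=.05);f=np.array(arm.get_contact_force())-f0;p=arm.get_tcp_pos()
    q=rot2(-VY)@(p[:2]-V)-[0,-.125];print(round(t,2),f.round(1),"ang",np.arctan2(-q[1],-q[0]).round(3))
    if np.linalg.norm(f)>22:break
arm.move_gripper(.6);arm.move_straight(K(t,.28),feed=.2)
arm.goto(inC(-.024,.045,.25),down(CY+np.pi/2))
print(arm.get_time_s())
s=save(optics,"top","t4")
o=cv2.resize(s["image"][165:255,100:250,::-1],(750,450),interpolation=2);cv2.imwrite("pics/c4.png",o)
E
```

```text
bar in vice [-0.00065221  0.00228042]
1.49 [ 1.3 -1.4  2.2] ang 1.497
1.51 [-1.7 -2.5  5.7] ang 1.504
1.53 [-4.1 -1.8  6.5] ang 1.515
1.55 [-8.4 -1.6 10.2] ang 1.516
1.57 [-11.3  -1.8  12. ] ang 1.515
1.59 [-14.8  -2.2  15.1] ang 1.515
1.61 [-18.9  -2.5  18. ] ang 1.515
32.7083
```

The lever angle held at 1.515 while the force rose to 19 N, so it is at its stop. The bar sits 2.3 mm towards the fixed jaw, which is what a clamped bar should show. Now the guard.

```bash
python3 - <<'E'
from h import *
from cell import arm,optics
a,b=.060,.020;gd=arm.grip_depth
G=lambda t:inC(.036-a*np.cos(t)+b*np.sin(t),.045,.076+a*np.sin(t)+b*np.cos(t)-gd)
arm.move_straight(G(0)+[0,0,.06],feed=.2);arm.move_straight(G(0),feed=.1)
arm.move_gripper(0.0,10);print("w",arm.get_gripper_width()*94)
f0=np.array(arm.get_contact_force())
for t in [*np.linspace(.2,1.6,8),1.7,1.75,1.79]:
    arm.move_straight(G(t),feed=.1);f=np.array(arm.get_contact_force())-f0;print(round(t,2),f.round(1))
    if np.linalg.norm(f)>15:break
arm.move_gripper(.6);p=arm.get_tcp_pos();arm.move_straight([p[0],p[1],.2],feed=.2)
arm.move_straight(inC(-.1,.045,.2),feed=.25)
print(arm.get_time_s())
s=save(optics,"top","t5");r=save(optics,"scene","s5")
o=np.zeros((400,800,3),np.uint8);o[:300,:400]=cv2.resize(s["image"][160:250,370:490,::-1],(400,300),interpolation=2);o[:400,400:]=cv2.resize(r["image"][115:205,170:260,::-1],(400,400),interpolation=2);cv2.imwrite("pics/c5.png",o)
E
```

```text
w 44.15705022986055
0.2 [-1.1 -0.6  1.4]
0.4 [-1.8 -1.3  3.1]
0.6 [-1.1 -2.5  1. ]
0.8 [ 0.3 -3.6 -1.2]
1.0 [-0.2 -4.7 -2.1]
1.2 [ 0.4 -3.7 -3.4]
1.4 [ 0.6 -3.9 -3.3]
1.6 [ 0.7 -4.4 -4.1]
1.7 [ 0.1 -3.6 -2.4]
1.75 [-0.6 -3.3 -1.3]
1.79 [-1.1 -4.3 -1.2]
39.375
```

View pics/c5.png

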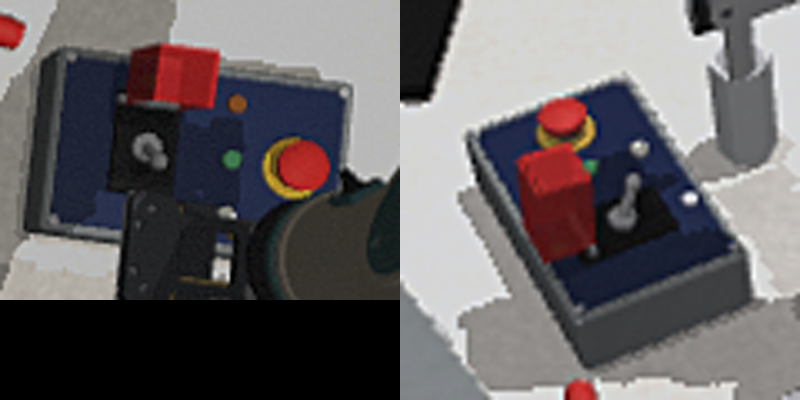

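The guard stands open at scene-crop (555,205), and the toggle is exposed, leaning to the robot side with its tip at about (632,183). I'll nudge the guard to its stop, then push the toggle over.

```bash
python3 - <<'E'
from h import *
from cell import arm,optics
arm.move_gripper(0.0,20)
def push(xs,z,lim):
    for x in xs:
        arm.move_straight(inC(x,.045,z),feed=.06);f=rot2(-CY)@(np.array(arm.get_contact_force())-f0)[:2]
        if abs(f[0])>.8: print(round(x,4),f.round(1),(rot2(-CY)@(arm.get_tcp_pos()[:2]-C))[0].round(4))
        if f[0]<-lim:break
f0=np.array(arm.get_contact_force())
arm.move_straight(inC(-.045,.045,.135),feed=.2)
push([.02,*np.arange(.028,.056,.004)],.13,6)
arm.move_straight(inC(0,.045,.135),feed=.2);arm.move_straight(inC(-.045,.045,.135),feed=.2);arm.move_straight(inC(-.045,.045,.095),feed=.15)
print("toggle");push([-.025,-.018,-.012,-.006,-.002,.001,.004,.006],.095,9)
arm.move_straight(inC(-.03,.045,.097),feed=.15);arm.move_straight(inC(-.06,.045,.2),feed=.25)
arm.move_straight(inC(-.14,.045,.2),feed=.25)
print(arm.get_time_s())
s=save(optics,"top","t6");r=save(optics,"scene","s6")
o=np.zeros((400,800,3),np.uint8);o[:300,:400]=cv2.resize(s["image"][160:250,370:490,::-1],(400,300),interpolation=2);o[:400,400:]=cv2.resize(r["image"][115:205,170:260,::-1],(400,400),interpolation=2);cv2.imwrite("pics/c6.png",o)
E
```

```text
0.02 [-0.9 -0.3] 0.0197
0.028 [-1.   0.9] 0.0283
0.032 [-1.5  0.4] 0.0322
0.036 [-1.6 -0.1] 0.036
0.04 [-9.2  1.2] 0.0363
toggle
-0.025 [-1.2 -0.7] -0.0243
-0.018 [-0.9  1.3] -0.0176
-0.006 [-2.1  0.1] -0.0058
-0.002 [-2.8 -0.7] -0.0027
0.001 [-7.6  0.1] -0.0021
0.004 [-12.3   0.7] -0.0018
47.825
```

View pics/c6.png

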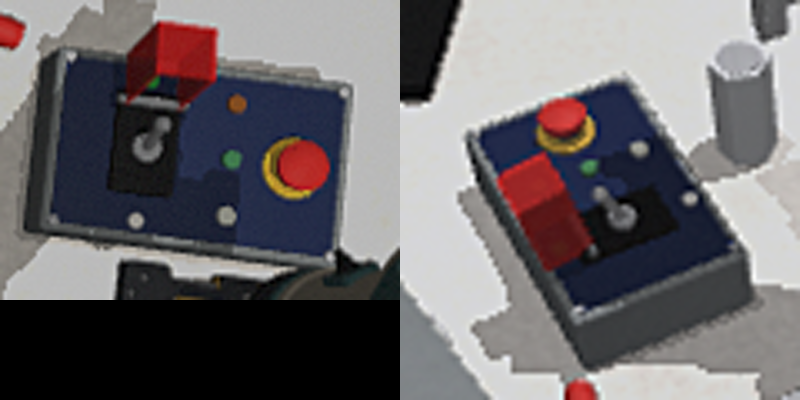

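The toggle now leans to the green-dot side (top crop: base (147,148), tip (160,126)). The guard reached its stop at 9 N. Now I'll close the guard.

```bash
python3 - <<'E'
from h import *
from cell import arm,optics
a,b=.060,.020;gd=arm.grip_depth
G=lambda t:inC(.036-a*np.cos(t)+b*np.sin(t),.045,.076+a*np.sin(t)+b*np.cos(t)-gd)
f0=np.array(arm.get_contact_force())
arm.move_gripper(.6);p=G(1.75);arm.move_straight([p[0],p[1],.2],feed=.3);arm.move_straight(p,feed=.15)
arm.move_gripper(0.0,15);print("w",arm.get_gripper_width()*94,arm.get_time_s())
for t in [1.5,1.2,.9,.6,.35,.15,0,-.04]:
    arm.move_straight(G(t),feed=.12)
print((np.array(arm.get_contact_force())-f0).round(1),arm.get_time_s())
arm.move_gripper(.6);q=inC(-.022,.045,.15);arm.move_straight(q,feed=.25);arm.move_gripper(0.0)
for z in [.122,.117,.115,.113,.111]:
    q[2]=z;arm.move_straight(q,feed=.1);f=np.array(arm.get_contact_force())-f0;print(z,f.round(1),arm.get_tcp_pos()[2].round(4))
    if f[2]>6:break
q[2]=.19;arm.move_straight(q,feed=.3);arm.move_straight(inC(-.1,.045,.2),feed=.3)
print(arm.get_time_s())
s=save(optics,"top","t7");r=save(optics,"scene","s7")
o=np.zeros((400,800,3),np.uint8);o[:300,:400]=cv2.resize(s["image"][160:250,370:490,::-1],(400,300),interpolation=2);o[:400,400:]=cv2.resize(r["image"][115:205,170:260,::-1],(400,400),interpolation=2);cv2.imwrite("pics/c7.png",o)
E
```

```text
w 43.46488706291749 50.825
[-2.2 -3.7  1.4] 53.075
0.122 [0.2 0.  0.4] 0.1215
0.117 [-0.5  0.3 -0. ] 0.117
0.115 [0.1 0.1 1.9] 0.1154
0.113 [-3.   1.8 13.4] 0.1151
56.9083
```

View pics/c7.png

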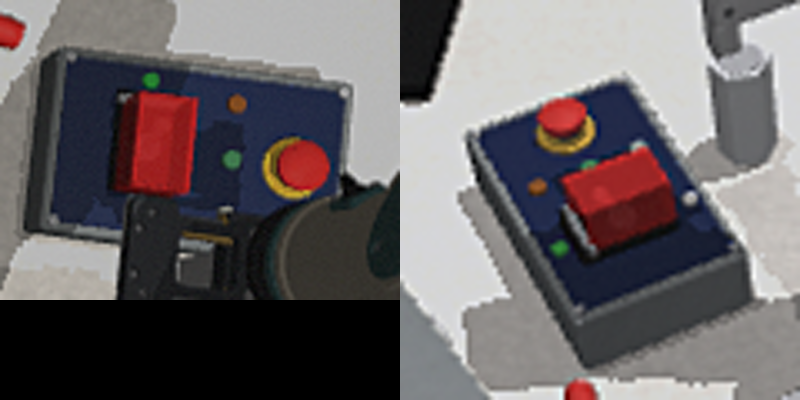

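The guard is fully closed: its top met the fingers at 115 mm with 13 N, and the picture shows it flat at (160,145). The arm is clear of everything, so I'm handing in.

```bash
python3 -c "
from cell import arm
print(arm.hand_in())"
```

```text
the job is handed in; nothing more can be done
None
```

I handed the job in at about 57 s: the hex bar is clamped in the vice with the lever at its stop, the toggle was armed and the guard is closed again; the verdict was not shown.

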